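Hold a bag clip open astride the green recipe card

TASK

I want to slip a note in next to the green card: squeeze the levers of the orange spring clip, lift it off its parking block, and hold it wide open over the middle of the green card's top edge, square to the card, with the card's edge well in between the two jaws and neither of them touching it. Finish like that, still squeezing and holding the clip in the air; do not let go or let it snap shut. Don't push hard on either card, and leave the kettle, cups, tamper and tin where they are.

Things in the scene. Friction and masses are not known exactly. Their poses are not given: they have to be found in the camera images.
- clip: Half A (-x half) of an orange spring clip like a clothes peg, 90 g, 40 mm wide along y, 96 mm tall; parked upright, jaws down, biting the parking block's tongue. Origin: centre of the shut clip's underside; z up to the levers, y along the hinge pin. As the clip is squeezed open between two fingers this frame tilts about y by half the joint value; the clip's middle plane stays put
- clip_b (a joint): opening angle between the clip's halves, rad: 0 as parked (jaws 4 mm apart), 0.5 at the stop (jaw tips about 28 mm apart); over 0.35 is wide open. Sprung shut: pinching the levers 35 mm above the pin takes 5 N to start and about 10 N to open fully (13 N at 27 mm)
- clip_pin (a point): middle of the hinge pin, in the clip's middle plane, 50 mm above the shut jaws' tips
- lever_a (a point): middle of the outer face of half A's lever: a flat plate 40 mm wide along y, 5 mm thick, reaching from 5 to 47 mm above the pin. Shut, the levers splay outward 0.25 rad each, 54 mm over the outside at their upper ends; pinch them together along the clip's x. At the stop they are parallel, 32 mm over the outside
- lever_b (a point): the same on half B (+x side)
- tip_a (a point): lower inner edge, at mid width, of half A's jaw (4 mm thick)
- tip_b (a point): lower inner edge, at mid width, of half B's jaw (hinged, +x side)
- rest: fixed parking block of pale wood, 64 x 64 x 12 mm, with an upright steel tongue in its middle (4 mm thick along x, 50 mm along y, top 38 mm above the dresser); origin: centre of the underside. The clip straddles the tongue, its x and y along the block's; lift it straight up at least 30 mm to clear the tongue
- card_green: stiff green card, fixed upright in a pale wooden foot (56 x 100 x 22 mm): 4 mm thick along its x, 90 mm wide along its y, top edge 125 mm above the dresser; origin: centre of the foot's underside
- edge_green (a point): middle of the green card's top edge (axes as the card: x across its thickness, y along the edge, z up)
- card_white: white card of the same shape and foot, fixed; not the one wanted (the two cards may stand either way round)
- kettle: loose matte black gooseneck kettle, 160 mm across, 163 mm tall, spout and handle reach out to about 170 and 135 mm from its axis; origin: centre of the underside
- cup1: white espresso cup on the slatted tray, 62 mm across, 56 mm tall; origin: centre of the underside
- cup2: white espresso cup like cup1
- tamper: steel tamper standing on the tray, 58 mm across, 88 mm tall; origin: centre of the underside
- tin: round aluminium tin with its cap screwed on, 87 mm across, 108 mm tall; origin: centre of the underside
Not all that is in view belongs to the job. What is shaped like the card_green but purple or red is not meant. What is shaped like the rest but turquoise is not meant.

How it is judged:
By the outcome, as a careful person would: the job done as asked, in the order asked, and still so for the second after the job is handed in, while the arm keeps its last pose, push and grip.
It also fails if it takes over 32 s, if anything falls off the work surface, if the arm or the gripper's body presses on something with over 40 N, if the wrist force passes 120 N, or if a joint passes its speed limit or range.

ROBOT

A 6-joint arm with a two-finger parallel gripper is mounted at the origin on the work surface. World frame = base frame: x ahead of the robot, y to its left, z up, the work surface at z = 0. Lengths are in m, angles in rad, forces in N, time in s.
With the tool pointing down it reaches from about 0.4 to 0.825 m from the base axis. Payload 7 kg.
Tool frame: the origin (TCP) lies on the centre line of the jaws, within the pads' length; the fingertips stand arm.tip_reach ahead of it and the grasp point (between the pads) lies 5 mm behind it (arm.tip_reach is the distance from the TCP to the fingertips, in m); z points along the fingers, y is the line along which they close (so a half turn about z gives the same grasp; the last joint's range is limited). The gripper opens to 88 mm and grips with 3 to 60 N. Pads are 19 mm wide; open, the fingers measure 130 mm over their backs; the gripper's body (78 mm by 193 mm) begins 47 mm behind the grasp point.
Start: joints at [-0.973, 0.359, 0.012, 0, -1.224, -0.288], TCP at [0.206, -0.643, 0.241] pointing down, gripper open.
Joint ranges: [-3.07, 3.07], [-1.43, 2.12], [-1.02, 1.25], [-3.03, 1.67], [-3.05, -0], [-3.03, 3.03]. Speed limits (rad/s): [2.39, 2.39, 3.01, 3.14, 3.14, 3.14].

INTERFACE

Orientations are given as [roll, pitch, yaw] about the fixed x, y, z axes, in that order (R = Rz(yaw) Ry(pitch) Rx(roll)).
In Python, from station import status, optics, order, arm gives the robot as it stands. The module is installed in compiled form; this text tells all that it offers.
- The arm moves only by the shell command python3 -m jog 'ROWS' [FORCE]. ROWS is JSON, a list of rows, each a list of 3 entries, a list of its own where there are three numbers: the gripper command: -1 is shut, 1 is fully open, values between are in proportion, then the shift along the tool's x, y, z in mm, then the turn about the tool's z in rad. A call has 1 to 20 rows; each row is the pose to reach, as a shift and turn from the pose commanded when the call began, along the tool's axes at that moment; what a row does not reach only later rows make up. A row lasts 1/8 s, in which the tool goes at most 62.5 mm and 10.7 degrees, less where a joint would pass 70% of its speed; a pose out of reach is approached as far as the arm can. A call with a gripper value outside its range is refused whole. The fingers move at their own pace and stop on an object; FORCE is the grip in N (left out, the last holds). Time passes only in rows, so rows that repeat a pose let the fingers close. It gives the time, the measured TCP pose, the force, the opening and the grip force at its end, in the units of the state.
- status.get_state(): the state, without advancing time (a new reading comes with each control period).
- optics.grab_frame(name): name is "side" or "top" or "wrist"; returns a dict with "color" (420x560x3 uint8, red, green, blue), "mtx" (3x3 intrinsics, pixels), "k1" (the pictures are not rectified: a ray, as slopes to the right and down, at radius r is drawn at 1 + k1 r^2 times it, then the intrinsics apply), "cam_to_world" (4x4, takes a point from camera to world coordinates). Camera axes: x right, y down, z forward; pixel columns grow to the right and rows downward; lengths in m; the calibration is good to about 2 mm. A picture is of the moment at which its call begins. There is no depth.
- order.job_done(): hands the job in; it is judged then, once.
The state is a dict: "t": time; "q": joint angles; "qd": joint speeds; "joint_efforts": joint torques, N m; "eef_pos": TCP position; "ee_rot": TCP orientation; "force": force on the tool from outside, world axes, zero at the start; "moment": the same for the moment, N m; "width": finger opening in m; "gripper_force": force on a finger pad.
Only numpy, scipy, OpenCV 4.12 (cv2) and the standard library are available. Lean on these libraries where they do the work, as an engineer would, in place of code of your own. Each camera call takes 0.05 s, during which the arm holds its last target. There are 200 camera calls.

## Working session

There is one attempt and no reset: what is moved stays moved. The work goes in short steps, Python scripts to look and compute and a shell command to move; the robot and the scene stay as the last step left them, time stands still between calls to the robot, and variables do not carry over. Pictures are saved under pics/ and viewed, at most 10 in all, crops included, and the job is handed in when it is done.

```bash
mkdir -p pics; cat > h.py <<'E'
import numpy as np,cv2
from station import status,optics,order,arm
def grab(n,f=None):
    d=optics.grab_frame(n)
    if f: cv2.imwrite('pics/'+f,d['color'][:,:,::-1])
    return d
def ray(d,u,v):
    p=np.linalg.solve(d['mtx'],[u,v,1.])[:2]; s=p.copy()
    for _ in range(20): s=p/(1+d['k1']*(s@s))
    T=np.array(d['cam_to_world']); r=T[:3,:3]@np.array([s[0],s[1],1]); return T[:3,3],r/np.linalg.norm(r)
def onz(d,u,v,z):
    o,r=ray(d,u,v); return o+r*(z-o[2])/r[2]
def tri(d1,p1,d2,p2):
    o1,r1=ray(d1,*p1);o2,r2=ray(d2,*p2)
    a=np.linalg.lstsq(np.c_[r1,-r2],o2-o1,rcond=None)[0]
    A=o1+a[0]*r1;B=o2+a[1]*r2; return (A+B)/2,np.linalg.norm(A-B)
def proj(d,P):
    T=np.linalg.inv(np.array(d['cam_to_world']));c=T[:3,:3]@np.array(P)+T[:3,3];s=c[:2]/c[2]
    s=s*(1+d['k1']*(s@s));return (d['mtx']@np.r_[s,1])[:2]
E
python3 - <<'E'
from h import *
print(arm.tip_reach,status.get_state())
for n in('top','side'):
    d=grab(n,n+'1.png');print(n,np.round(d['cam_to_world'],3).tolist(),d['mtx'][0][0],d['k1'])
E
```

```text
0.014 {'t': 0.0, 'q': array([-9.72913873e-01,  3.59345858e-01,  1.10651786e-02, -3.76270504e-04,
       -1.22409087e+00, -2.88056802e-01]), 'qd': array([-0.0012972 , -0.00115056, -0.00033713, -0.00129662, -0.00187801,
       -0.00082778]), 'joint_efforts': array([-5.81727954e-05, -5.82714736e+01,  2.93064737e+01,  6.99727044e+00,
        6.98617485e-03, -1.70139865e-04]), 'eef_pos': array([ 0.20561694, -0.64242986,  0.23964724]), 'ee_rot': array([ 3.13998183e+00, -1.08404475e-04, -2.83189505e+00]), 'force': array([ 0.52547848,  0.12703615, -0.18457159]), 'moment': array([-0.01035469, -0.03150642,  0.03439907]), 'gripper_force': 0.0, 'width': 0.087762567373707}
top [[0.094, -0.968, 0.235, 0.322], [-0.996, -0.092, 0.019, -0.02], [0.004, -0.235, -0.972, 1.338], [0.0, 0.0, 0.0, 1.0]] 465.6000291784563 -0.01224138621993572
side [[-0.878, -0.341, 0.337, 0.18], [-0.479, 0.596, -0.644, 0.814], [0.019, -0.726, -0.687, 0.993], [0.0, 0.0, 0.0, 1.0]] 384.8183285886952 0.02558348842654461
```

View pics/top1.png

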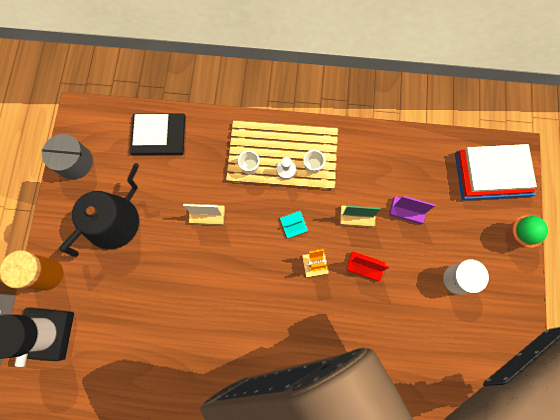

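View pics/side1.png

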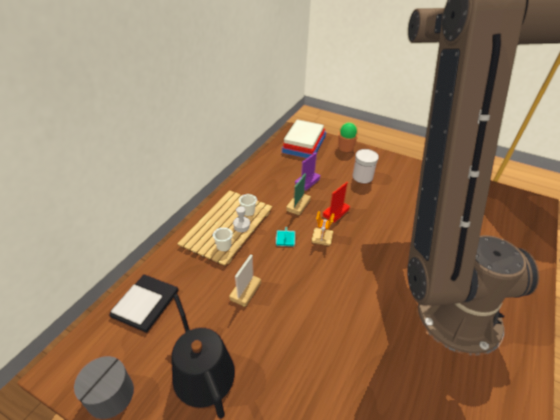

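Top view: the clip is at about (316,262), the green card at (360,213), red at (367,265), purple at (411,208), and the turquoise block at (293,224). Side view: the clip is at (323,225) and the green card at (299,190). Next I'll enlarge this area.

```bash
python3 - <<'E'
from h import *
t=cv2.imread('pics/top1.png');s=cv2.imread('pics/side1.png')
a=cv2.resize(t[190:290,280:400],None,fx=5,fy=5,interpolation=cv2.INTER_CUBIC)
b=cv2.resize(s[160:260,280:360],None,fx=5,fy=5,interpolation=cv2.INTER_CUBIC)
cv2.imwrite('pics/z1.png',cv2.resize(np.hstack([a,b]),None,fx=.8,fy=.8))
for n,im in(('top',t),('side',s)):
    d=grab(n); h=cv2.cvtColor(im,cv2.COLOR_BGR2HSV)
    for c,lo,hi in(('green',(50,80,20),(85,255,255)),('orange',(8,225,200),(19,255,255))):
        m=cv2.inRange(h,lo,hi)
        k,l,st,ce=cv2.connectedComponentsWithStats(m)
        for i in range(1,k):
            if st[i,4]>15 : 
                r=cv2.minAreaRect(np.argwhere(l==i)[:,::-1].astype(np.float32)); print(n,c,st[i].tolist(),ce[i].round(1),np.round(cv2.boxPoints(r),1).tolist(), onz(d,*ce[i],.11).round(3))
E
```

```text
top green [344, 206, 37, 11, 283] [361.  210.7] [[343.8999938964844, 214.10000610351562], [344.5, 205.1999969482422], [380.0, 207.60000610351562], [379.3999938964844, 216.5]] [ 0.622 -0.198  0.11 ]
top green [517, 216, 31, 28, 690] [531.9 229.6] [[517.0, 216.0], [547.0, 216.0], [547.0, 243.0], [517.0, 243.0]] [ 0.614 -0.66   0.11 ]
top green [282, 220, 20, 9, 44] [291.3 224.3] [[281.79998779296875, 224.0], [301.0, 220.0], [301.79998779296875, 224.0], [282.6000061035156, 228.10000610351562]] [ 0.567 -0.013  0.11 ]
top orange [310, 251, 14, 10, 104] [316.1 255.4] [[309.1000061035156, 252.60000610351562], [322.8999938964844, 250.39999389648438], [324.20001220703125, 258.1000061035156], [310.3999938964844, 260.3999938964844]] [ 0.49  -0.086  0.11 ]
top orange [311, 265, 15, 5, 35] [318.1 267. ] [[310.8999938964844, 266.0], [324.8999938964844, 264.70001220703125], [325.20001220703125, 268.0], [311.20001220703125, 269.29998779296875]] [ 0.46  -0.094  0.11 ]
side green [341, 123, 16, 15, 193] [348.2 130.2] [[341.0, 137.0], [341.0, 123.0], [356.0, 123.0], [356.0, 137.0]] [ 0.61  -0.633  0.11
[... 543 characters left out ...]
6, 212, 4, 7, 16] [317.5 215. ] [[315.79998779296875, 217.89999389648438], [317.3999938964844, 211.60000610351562], [319.20001220703125, 212.10000610351562], [317.6000061035156, 218.39999389648438]] [ 0.502 -0.075  0.11 ]
side orange [331, 214, 3, 8, 20] [331.9 217.3] [[331.0, 214.0], [333.0, 214.0], [333.0, 221.0], [331.0, 221.0]] [ 0.456 -0.088  0.11 ]
side orange [319, 220, 4, 7, 17] [320.6 222.9] [[318.79998779296875, 225.89999389648438], [320.3999938964844, 219.60000610351562], [322.5, 220.10000610351562], [320.8999938964844, 226.5]] [ 0.478 -0.045  0.11 ]
side orange [326, 221, 3, 7, 17] [327. 224.] [[326.0, 221.0], [328.0, 221.0], [328.0, 227.0], [326.0, 227.0]] [ 0.457 -0.051  0.11 ]
```

View pics/z1.png

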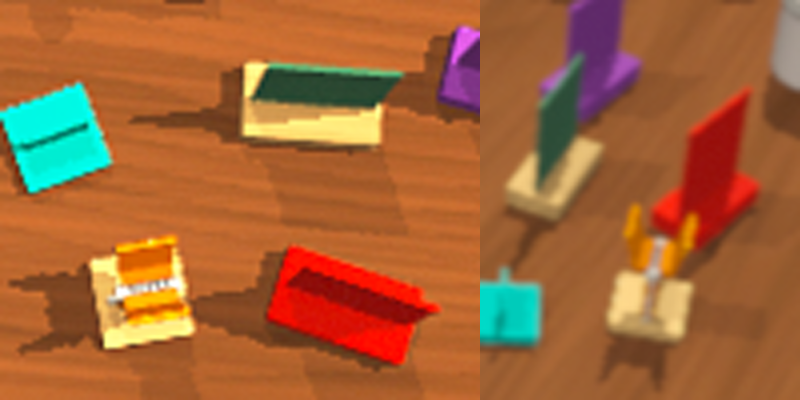

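```bash
python3 - <<'E'
from h import *
T=grab('top');S=grab('side')
for nm,z,P in(('card',.125,[(345,206),(380.8,208.3)]),('leverfar',.108,[(309,251.2),(324.3,249.5)]),('levernear',.108,[(310.5,270.5),(327,268.7)])):
    w=[onz(T,*p,z) for p in P]; e=w[1]-w[0]; print(nm,np.round(w,4).tolist(),'mid',((w[0]+w[1])/2).round(4),'len',np.linalg.norm(e).round(4),'yaw',np.arctan2(e[1],e[0]).round(3))
# side: lever tops near end (24? ) card top edge ends
def f(x,y): return 280+(x-480)/4,160+y/4
print('card left end?',tri(T,(345,206),S,f(541,93)),'right',tri(T,(380.8,208.3),S,f(583,56)))
print('levfar right',tri(T,(324.3,249.5),S,f(632,207)),'levnear right',tri(T,(327,268.7),S,f(693,216)))
st=status.get_state();print(cv2.Rodrigues(np.eye(3))[0].ravel(),st['eef_pos'])
d=grab('wrist');print(np.round(d['cam_to_world'],3).tolist(),d['mtx'][0][0])
E
```

```text
card [[0.6275, -0.152, 0.125], [0.6303, -0.248, 0.125]] mid [ 0.6289 -0.2     0.125 ] len 0.096 yaw -1.542
leverfar [[0.4995, -0.0666, 0.108], [0.5079, -0.1067, 0.108]] mid [ 0.5037 -0.0866  0.108 ] len 0.041 yaw -1.366
levernear [[0.4491, -0.0747, 0.108], [0.4578, -0.1176, 0.108]] mid [ 0.4535 -0.0962  0.108 ] len 0.0438 yaw -1.369
card left end? (array([ 0.62424075, -0.14958529,  0.14396782]), np.float64(0.0030068528115009415)) right (array([ 0.63191839, -0.24974254,  0.11625726]), np.float64(0.0011307864404240583))
levfar right (array([ 0.51193993, -0.10737146,  0.09308107]), np.float64(0.003648958143832927)) levnear right (array([ 0.46055274, -0.1180781 ,  0.09787979]), np.float64(0.0032444644470353023))
[0. 0. 0.] [ 0.20571857 -0.64271828  0.24021045]
[[-0.305, 0.922, 0.236, 0.143], [0.952, 0.296, 0.076, -0.663], [0.0, 0.248, -0.969, 0.384], [0.0, 0.0, 0.0, 1.0]] 359.0208213763107
```

```bash
python3 -m jog '[[1,[-428,442,-10],-1.465],[1,[-428,442,-10],-1.465],[1,[-428,442,-10],-1.465],[1,[-428,442,-10],-1.465],[1,[-428,442,-10],-1.465],[1,[-428,442,-10],-1.465],[1,[-428,442,-10],-1.465],[1,[-428,442,-10],-1.465],[1,[-428,442,-10],-1.465],[1,[-428,442,-10],-1.465],[1,[-428,442,-10],-1.465],[1,[-428,442,-10],-1.465],[1,[-428,442,-10],-1.465],[1,[-428,442,-10],-1.465],[1,[-428,442,-10],-1.465],[1,[-428,442,-10],-1.465]]' 20
python3 - <<'E'
from h import *
d=grab('wrist','w1.png')
E
```

```text
t: 2.35
eef_pos: [0.4785, -0.0918, 0.2506]
ee_rot: [-3.142, 0.0, -1.367]
force: [0.9, 0.3, 0.6]
width: 0.0875
gripper_force: 0.0
```

View pics/w1.png

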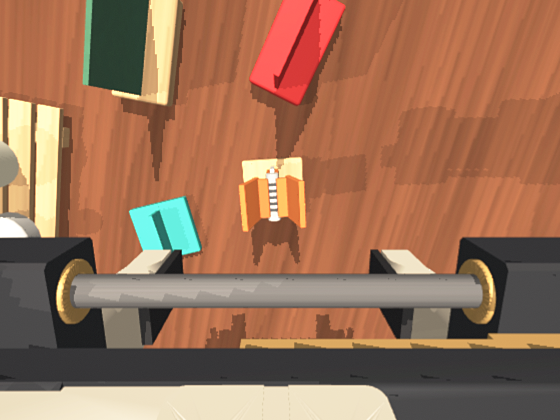

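Wrist view: the clip is at cols 240-305 and rows 160-232. The levers' outer upper edges run (240,186)-(246,231) and (303,179)-(305,227), and the pin is at (273,195). The red and green cards are at the top.

```bash
python3 - <<'E'
from h import *
W=grab('wrist');s=status.get_state();y=s['ee_rot'][2]
im=W['color'];h=cv2.cvtColor(im,cv2.COLOR_RGB2HSV)
m=cv2.inRange(h,(8,200,120),(22,255,255));m[:,:200]=0;m[:,340:]=0;m[:140]=0;m[250:]=0
for r in range(180,236,4):
    c=np.where(m[r])[0]; print(r,c.min() if len(c) else '',c.max() if len(c) else '',end='; ')
R=np.array([[np.cos(y),np.sin(y)],[np.sin(y),-np.cos(y)]])
for z in(.1,.108):
  for p in((240,186),(246,231),(303,179),(305,227)):
    w=onz(W,*p,z);print(z,p,w.round(4),'tool',(R.T@(w-s['eef_pos'])[:2]*1000).round(1))
print('tcp px',proj(W,s['eef_pos']),proj(W,[*s['eef_pos'][:2],.108]))
E
```

```text
180  ; 184  ; 188  ; 192  ; 196  ; 200  ; 204  ; 208  ; 212  ; 216  ; 220  ; 224  ; 228  ; 232  ; 0.1 (240, 186) [ 0.5112 -0.1011  0.1   ] tool [ 15.9 -30. ]
0.1 (246, 231) [ 0.4993 -0.0637  0.1   ] tool [-23.1 -25.9]
0.1 (303, 179) [ 0.4614 -0.1173  0.1   ] tool [21.7 22.1]
0.1 (305, 227) [ 0.4506 -0.0774  0.1   ] tool [-19.5  24.6]
0.108 (240, 186) [ 0.5107 -0.1026  0.108 ] tool [ 17.3 -29.2]
0.108 (246, 231) [ 0.4991 -0.0663  0.108 ] tool [-20.6 -25.2]
0.108 (303, 179) [ 0.4622 -0.1184  0.108 ] tool [23.  21.5]
0.108 (305, 227) [ 0.4517 -0.0796  0.108 ] tool [-17.2  23.9]
tcp px [277.14523769 281.62298927] [276.24549688 206.87333719]
```

```bash
python3 - <<'E'
import cv2
a=cv2.imread('pics/w1.png')[145:245,210:340]
cv2.imwrite('pics/z2.png',cv2.resize(a,None,fx=6,fy=6,interpolation=cv2.INTER_CUBIC))
E
```

```text
(no output)
```

View pics/z2.png

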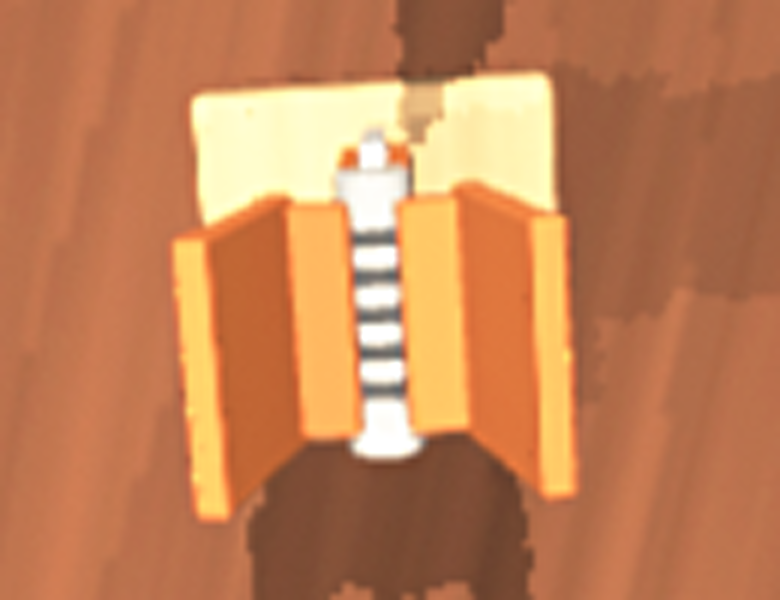

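```bash
python3 -m jog '[[1,[0,-2.5,0],-0.06],[1,[0,-2.5,60],-0.06],[1,[0,-2.5,110],-0.06],[1,[0,-2.5,140],-0.06],[1,[0,-2.5,158],-0.06],[1,[0,-2.5,158],-0.06],[1,[0,-2.5,158],-0.06]]' 20
python3 - <<'E'
from h import *
d=grab('wrist','w2.png')
E
```

```text
t: 3.32
eef_pos: [0.4817, -0.0909, 0.0933]
ee_rot: [-3.141, -0.0, -1.307]
force: [-0.6, -0.2, 0.1]
width: 0.0877
gripper_force: 0.0
```

View pics/w2.png

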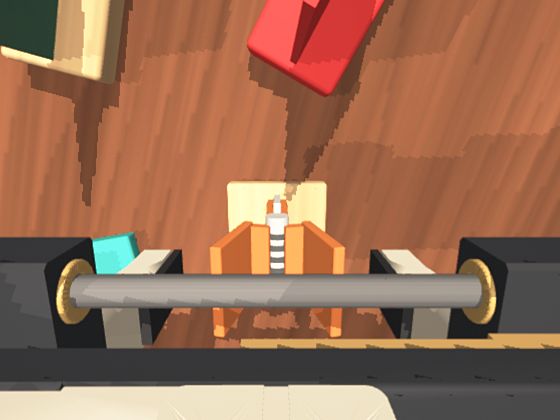

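The clip (levers at cols 212 and 344) sits centred between the pads (cols 182 and 371) and square to them, so I'll squeeze.

```bash
python3 -m jog '[[-1,[0,0,0],0],[-1,[0,0,0],0],[-1,[0,0,0],0],[-1,[0,0,0],0],[-1,[0,0,0],0],[-1,[0,0,0],0],[-1,[0,0,0],0],[-1,[0,0,0],0]]' 20
```

```text
t: 4.38
eef_pos: [0.4847, -0.0905, 0.0947]
ee_rot: [-3.135, -0.002, -1.305]
force: [2.6, 1.3, 10.1]
width: 0.0316
gripper_force: 19.9
```

```bash
python3 -m jog '[[-1,[0,0,-10],0],[-1,[0,0,-25],0],[-1,[0,0,-50],0],[-1,[0,0,-90],0],[-1,[0,0,-130],0],[-1,[0,0,-160],0],[-1,[0,0,-175],0],[-1,[0,0,-175],0],[-1,[0,0,-175],0]]' 20
python3 - <<'E'
from h import *
T=grab('top');S=grab('side');W=grab('wrist')
a=cv2.resize(T['color'][170:290,260:400],None,fx=3,fy=3);b=cv2.resize(S['color'][130:250,270:380],None,fx=3,fy=3)
cv2.imwrite('pics/z3.png',np.hstack([a,b])[:,:,::-1]);cv2.imwrite('pics/w3.png',W['color'][:,:,::-1])
E
```

```text
t: 5.5
eef_pos: [0.4803, -0.0909, 0.2661]
ee_rot: [3.139, 0.001, -1.307]
force: [0.2, -0.5, -1.8]
width: 0.032
gripper_force: 19.9
```

View pics/z3.png

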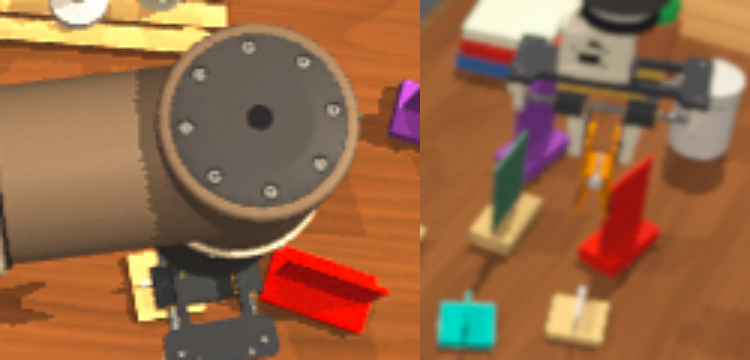

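View pics/w3.png

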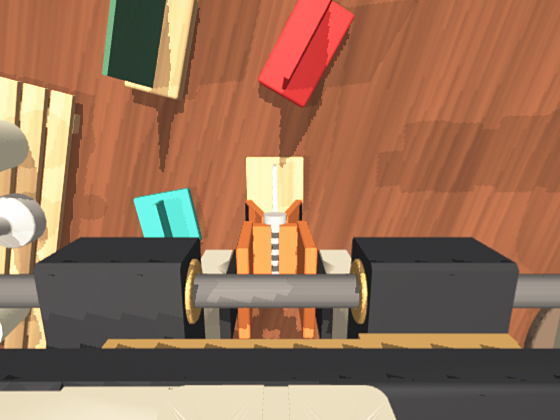

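The clip is held wide open at the stop (32 mm), the levers are parallel in the pads, and the parking block is empty. Next I'll move beside the green card to measure its edge from close by.

```bash
python3 -m jog '[[-1,[20,-32,0],0.06],[-1,[43,-64,0],0.12],[-1,[64,-97,0],0.18],[-1,[80,-120,0],0.225],[-1,[86,-129,0],0.235],[-1,[86,-129,0],0.235],[-1,[86,-129,0],0.235]]' 20
python3 - <<'E'
from h import *
W=grab('wrist','w4.png');S=grab('side','s4.png')
im=W['color'];m=cv2.inRange(cv2.cvtColor(im,cv2.COLOR_RGB2HSV),(50,60,20),(88,255,255))
k,l,st,ce=cv2.connectedComponentsWithStats(m)
for i in range(1,k):
    if st[i,4]>60: print(st[i].tolist(),ce[i].round(1))
cv2.imwrite('pics/c4.png',np.hstack([im[:300,150:450],cv2.resize(S['color'][120:220,250:350],None,fx=3,fy=3)])[:,:,::-1])
E
```

```text
t: 6.52
eef_pos: [0.6272, -0.14, 0.2676]
ee_rot: [3.141, 0.0, -1.541]
force: [-0.8, 0.2, -0.6]
width: 0.0315
gripper_force: 19.9
[271, 70, 6, 118, 511] [273.6 127.7]
[287, 308, 12, 7, 68] [292.5 310.5]
```

View pics/c4.png

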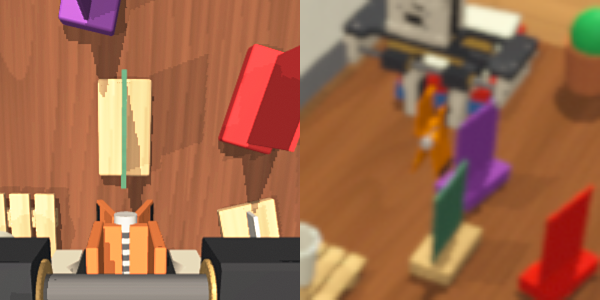

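The wrist view shows the green edge as a vertical strip at cols 271-276, rows 70-187. The clip pin is at (276,218), and the jaw tips are at (248,203) and (303,202). The side view shows the pin at about (291.7,167.7).

```bash
python3 - <<'E'
from h import *
W=grab('wrist');S=grab('side');s=status.get_state();y=s['ee_rot'][2];e=s['eef_pos']
R=np.array([[np.cos(y),np.sin(y)],[np.sin(y),-np.cos(y)]])
tl=lambda w:(R.T@(w-e)[:2]*1000).round(1)
m=cv2.inRange(cv2.cvtColor(W['color'],cv2.COLOR_RGB2HSV),(50,60,20),(88,255,255))
for r in(72,80,100,128,150,170,180,186):
    c=np.where(m[r,250:300])[0]+250
    a,b=onz(W,c.min()-.5,r,.125),onz(W,c.max()+.5,r,.125); print(r,c.min(),c.max(),tl(a),tl(b))
print('ends',tl(onz(W,274,69.5,.125)),tl(onz(W,273,187.5,.125)),'world',onz(W,274,69.5,.125),onz(W,273,187.5,.125))
for z in(.236,.19):print(z,[tl(onz(W,u,v,z)) for u,v in((276,218),(248,203),(303,202))])
x=e[2]
for dx in(0,20):
  for z in(.225,.230,.235,.24): 
    p=np.r_[e[:2]+R@[dx*-1e-3,0],z];print('pin at',dx,z,proj(S,p).round(1),proj(W,np.r_[e[:2]+R@[dx*1e-3,0],z]).round(1))
E
```

```text
72 272 276 [103.2  -3.6] [103.2   0.2]
80 273 276 [97.6 -2.8] [97.6  0.2]
100 273 276 [83.2 -2.9] [83.2  0.2]
128 273 276 [62.5 -2.9] [62.5  0.2]
150 272 276 [45.6 -3.7] [45.6  0.2]
170 272 275 [29.9 -3.8] [29.9 -0.6]
180 272 275 [21.8 -3.8] [21.8 -0.6]
186 272 275 [16.9 -3.8] [16.9 -0.5]
ends [104.9  -1.7] [15.7 -2.6] world [ 0.63243959 -0.24483379  0.125     ] [ 0.63066977 -0.15561416  0.125     ]
0.236 [array([19.7, -0.3]), array([ 27.5, -14.3]), array([28. , 13.2])]
0.19 [array([ 7.5, -0.2]), array([ 17.3, -17.9]), array([18. , 16.8])]
pin at 0 0.225 [294.6 165.7] [276.5 247.5]
pin at 0 0.23 [294.7 164.5] [276.5 250.7]
pin at 0 0.235 [294.7 163.3] [276.5 254. ]
pin at 0 0.24 [294.8 162.1] [276.6 257.4]
pin at 20 0.225 [292.  168.9] [276.5 212.3]
pin at 20 0.23 [292.1 167.7] [276.6 214.6]
pin at 20 0.235 [292.1 166.5] [276.6 217. ]
pin at 20 0.24 [292.2 165.2] [276.6 219.6]
```

```bash
python3 -m jog '[[-1,[30,-1,0],0.007],[-1,[55,-1.5,0],0.007],[-1,[61,-1.5,0],0.007],[-1,[61,-1.5,0],0.007],[-1,[61,-1.5,20],0.007],[-1,[61,-1.5,40],0.007],[-1,[61,-1.5,55],0.007],[-1,[61,-1.5,66],0.007],[-1,[61,-1.5,73],0.007],[-1,[61,-1.5,73],0.007],[-1,[61,-1.5,73],0.007]]' 20
python3 - <<'E'
from h import *
W=grab('wrist');S=grab('side');T=grab('top')
cv2.imwrite('pics/c5.png',np.hstack([cv2.resize(W['color'][120:270,220:335],None,fx=3.4,fy=3.4),cv2.resize(S['color'][150:235,265:320],None,fx=6,fy=6,interpolation=cv2.INTER_CUBIC)])[:,:,::-1] if 0 else np.hstack([cv2.resize(W['color'][120:270,220:335],(391,510)),cv2.resize(S['color'][150:235,265:330],(390,510),interpolation=cv2.INTER_CUBIC)])[:,:,::-1])
E
```

```text
t: 8.1
eef_pos: [0.6317, -0.2013, 0.1952]
ee_rot: [-3.141, -0.0, -1.549]
force: [0.2, -0.1, -0.7]
width: 0.0317
gripper_force: 19.9
```

View pics/c5.png

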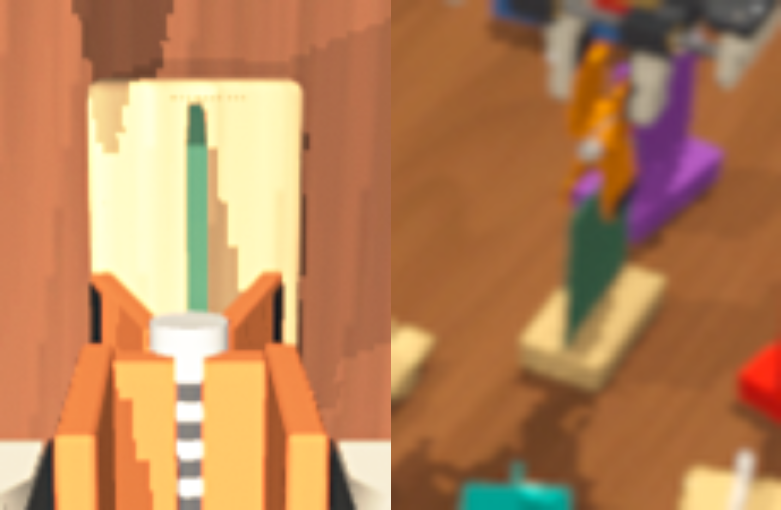

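The wrist crop shows the card edge at col 198 between the jaw tips at cols 92 and 283, so the card is about 2 mm off centre. The side view shows the near jaw in front of the card, ending at about (301.8,185.5). Next I'll check the depth.

```bash
python3 - <<'E'
from h import *
W=grab('wrist');S=grab('side');s=status.get_state();y=s['ee_rot'][2];e=s['eef_pos']
R=np.array([[np.cos(y),np.sin(y)],[np.sin(y),-np.cos(y)]])
for z in(.105,.11,.115,.12):
  print(z,[proj(S,np.r_[e[:2]+R@[a*1e-3,16e-3],z]).round(1) for a in(20,-20)],'W',[proj(W,np.r_[e[:2]+R@[20e-3,b*1e-3],z]).round(1) for b in (-18,18)])
print('edge',[proj(S,np.r_[e[:2]+R@[a*1e-3,1.5e-3],.125]).round(1) for a in(45,20,-20,-45)])
print('pin',[proj(S,np.r_[e[:2]+R@[-20e-3,0],z]).round(1) for z in (.15,.16,.17)])
E
python3 -m jog '[[-1,[0,1.5,0],-0.007],[-1,[0,1.5,0],-0.007],[-1,[0,1.5,0],-0.007]]' 20
```

```text
0.105 [array([306. , 181.7]), array([301.4, 187.8])] W [array([249.7, 195.2]), array([304. , 195.3])]
0.11 [array([306.1, 180.7]), array([301.5, 186.7])] W [array([249.2, 196.8]), array([304.6, 196.8])]
0.115 [array([306.2, 179.6]), array([301.6, 185.6])] W [array([248.6, 198.3]), array([305.2, 198.3])]
0.12 [array([306.2, 178.5]), array([301.6, 184.6])] W [array([248., 200.]), array([305.8, 200. ])]
edge [array([305.6, 172.6]), array([302.7, 176.3]), array([298.1, 182.3]), array([295.1, 186.1])]
pin [array([298.1, 176.6]), array([298.2, 174.4]), array([298.4, 172.1])]
t: 8.72
eef_pos: [0.6298, -0.2012, 0.1946]
ee_rot: [-3.142, -0.0, -1.542]
force: [0.2, -0.1, -0.4]
width: 0.0317
gripper_force: 19.9
```

```bash
python3 -m jog '[[-1,[1.5,0,2],0],[-1,[1.5,0,4],0],[-1,[1.5,0,4],0],[-1,[1.5,0,4],0]]' 20
python3 - <<'E'
from h import *
W=grab('wrist');im=W['color'];h=cv2.cvtColor(im,cv2.COLOR_RGB2HSV)
g=cv2.inRange(h,(50,60,20),(88,255,255));o=cv2.inRange(h,(4,190,120),(18,255,255))
for r in range(160,216,6):
    c=np.where(g[r,255:300])[0]+255;q=np.where(o[r,230:325])[0]+230
    print(r,(c.min(),c.max()) if len(c) else '', (q.min(),q.max(),len(q)) if len(q) else '')
E
```

```text
t: 9.22
eef_pos: [0.6299, -0.2027, 0.1905]
ee_rot: [3.142, -0.0, -1.542]
force: [0.2, -0.4, -1.0]
width: 0.0316
gripper_force: 19.9
160 (np.int64(273), np.int64(277)) 
166 (np.int64(273), np.int64(277)) 
172 (np.int64(273), np.int64(277)) 
178 (np.int64(273), np.int64(277)) 
184 (np.int64(273), np.int64(277)) 
190 (np.int64(273), np.int64(277)) 
196 (np.int64(273), np.int64(277)) 
202 (np.int64(273), np.int64(277)) (np.int64(301), np.int64(301), 1)
208 (np.int64(273), np.int64(277)) 
214
```

```bash
python3 -c "
from station import order
print(order.job_done())"
```

```text
the job is handed in; nothing more can be done
None
```

I handed the job in with the clip still squeezed fully open over the middle of the green card's top edge. It is square to the card and centred to about 1 mm, with the edge roughly 15 mm inside the jaws and no contact force showing; it took about 9 s of the 32 s allowed.

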